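Unload the indexing fixture and hold its index plunger back

TASK

Clear the indexing fixture so its plate can be turned to the next station: push the orange ejector slide fully home so that the brass bush is driven out of its nest into the black catch tray, and let the slide spring back. Then pull the red index plunger knob straight up, fully back, so that its pin is clear of the hole in the index plate, and finish while still holding it there with the gripper. Leave the tools, tin and tray lying around the fixture where they are.

Things in the scene. Friction and masses are not known exactly. Their poses are not given: they have to be found in the camera images.
- fixture: Indexing fixture fixed to the bench, blue base 220 (x) x 260 (y) x 10 mm; origin: centre of its underside, z up. Ejector slide, nest (58 mm high) and tray lie in a row along its +y at x = +60 mm. Steel index plate 110 mm across, centre x -45, y -50, top 24 mm high. A grey bracket arm (26 mm wide, top 56 mm high) and a collar (22 mm across, top 64 mm high) carry the red plunger at x -30, y -85.
- ejector (a joint): Spring ejector slide, travel in m along the fixture's +y (towards the tray): 0 = at rest, 0.045 = fully home at its stop. A spring returns it: about 2 N at rest and 9 N fully home, plus a few N while the bush is forced past the nest's sprung keeper.
- ejector_tab (a point): Centre of the pushing face of the slide's upright orange tab, 71 mm above the bench; moves with the slide. Tab 40 mm wide (fixture x), 8 mm thick (y), from 31 to 86 mm above the bench. The face looks along the fixture's -y, with free space behind it above a 30 mm high rail; push it along the fixture's +y.
- bush: Brass bush, a cylinder 24 mm across, 22 mm long, 60 g. Origin: centre of one end face (underside at the start); z is its axis. It starts upright in the nest, 30 mm above the bench, under two lips and behind a sprung keeper: it can leave only along the fixture's +y. Beyond the nest it drops 18 mm into the tray and may lie any way there.
- tray_in (a point): Centre of the inner floor of the black catch tray at the nest's mouth, part of the fixture, 12 mm above the bench. Inside 74 mm (fixture x) by about 84 mm (fixture y), rim 38 mm above the bench.
- plunger (a joint): Index plunger, lift in m: 0 = its pin seated in the index plate, 0.016 = fully back at its stop. The pin's 10 mm foot is clear of the plate's hole above 0.010. A spring pulls it down with about 4 N when seated, 10 N fully back; it drops back when let go.
- plunger_knob (a point): Point on the vertical axis of the red plunger knob, mid-height of its grip, 79 mm above the bench when seated; moves with the plunger. The knob is round, 24 mm across from 65 to 89 mm above the bench, with a rim 30 mm across above that, up to 97 mm. Nothing stands beside it; collar and bracket arm lie below it.
- screwdriver: Loose screwdriver with a yellow handle lying on the bench beside the fixture; leave alone.
- wrench: Loose steel wrench lying on the bench beside the fixture; leave alone.
- grease_tin: White tin with a green band, 64 mm across, 70 mm high, standing loose on the fixture's base plate, near-left of it (fixture x -72 to -55, y +50 to +85 mm), top 80 mm above the bench; leave alone.
- screw_tray: Blue divided tray, 90 x 120 x 30 mm, on the bench to the left of the fixture (+y); leave alone.

How it is judged (in metres and radians):
On the way, in this order (a step that is already met when the one before it is completed fails the run):
1. the ejector slide is pressed fully home (value of joint ejector above 0.04 m), for 0.05 s.
2. the bush lies in the catch tray and the slide has sprung back (value of joint ejector below 0.006 m and horizontal distance between bush and tray_in below 0.055 m and height (world z) of bush below 0.045 m and value of joint plunger below 0.004 m), for 0.2 s.
At the end, for the whole second after the job is handed in: The plunger is held at least 13.5 mm of its 16 mm back by the gripper's fingers, the ejector slide is back within 6 mm of rest, and the bush lies still inside the catch tray; the bystanders have not been moved more than 25 mm (value of joint plunger above 0.0135 m and contact force between the fingers and plunger above 3 N and value of joint ejector below 0.006 m and x of bush in the frame of tray_in between -0.04 and 0.04 m and y of bush in the frame of tray_in between -0.044 and 0.044 m and height (world z) of bush below 0.045 m and linear speed of bush below 0.03 m/s); the arm keeps its last pose, push and grip.
It fails at once if the screwdriver is disturbed (distance of screwdriver from where it was at the start of the episode above 0.025 m).
It fails at once if the wrench is disturbed (distance of wrench from where it was at the start of the episode above 0.025 m).
It fails at once if the tin is disturbed (distance of grease_tin from where it was at the start of the episode above 0.025 m).
It fails at once if the screw tray is disturbed (distance of screw_tray from where it was at the start of the episode above 0.025 m).
It also fails if it takes over 48 s, if anything falls off the work surface, if the arm or the gripper's body presses on something with over 40 N, if the wrist force passes 120 N, or if a joint passes its speed limit or range.

ROBOT

A 6-joint arm with a two-finger parallel gripper is mounted at the origin on the work surface. World frame = base frame: x ahead of the robot, y to its left, z up, the work surface at z = 0. Lengths are in mm, angles in rad, forces in N, time in s.
With the tool pointing down it reaches from about 350 to 975 mm from the base axis. Payload 4.9 kg.
Tool frame: the origin (TCP) lies midway between the tips of the shut fingers; the grasp point (between the pads) lies 19 mm behind it; z points along the fingers, y is the line along which they close (so a half turn about z gives the same grasp; the last joint's range is limited). The gripper opens to 85 mm and grips with 20 to 120 N. Pads are 22 mm wide; open, the fingers measure 114 mm over their backs; the gripper's body (76 mm by 85 mm) begins 54 mm behind the grasp point. The pads swing forward as they close: fully open they stand 13 mm farther back than shut.
Start: joints at [1.01, 0.053, 1.613, -0, 1.476, -0.119], TCP at [267.217, 564.975, 231.304] pointing down, gripper open.
Joint ranges: [-3.01, 3.01], [-1.01, 2.22], [0.06, 2.58], [-1.02, 4.17], [0.09, 2.62], [-3.14, 3.14]. Speed limits (rad/s): [2.57, 2.57, 3.14, 3.14, 3.14, 3.14].

INTERFACE

Orientations are given as a 3x3 rotation matrix whose columns are the frame's x, y, z axes.
In Python, from bench import get_obs, capture, finish_job gives the robot as it stands.
- The arm moves only by the shell command python3 -m handwheel 'ROWS' [OPENING] [FORCE]. ROWS is JSON, a list that holds one entry, the list of rows, each a list of 4 numbers: the shift along the tool's x, y, z in cm, then the turn about the tool's z in rad. A call has 1 to 10 rows; each row is the pose to reach, as a shift and turn from the pose commanded when the call began, along the tool's axes at that moment; what a row does not reach only later rows make up. A row lasts 1/8 s, in which the tool goes at most 62.5 mm and 10.7 degrees, less where a joint would pass 70% of its speed; a pose out of reach is approached as far as the arm can. A call with a gripper value outside its range is refused whole. OPENING is the opening, from 0 (shut) to 1 (fully open), set as the call begins (- or left out, the last holds). The fingers move at their own pace and stop on an object; FORCE is the grip in N (left out, the last holds). Time passes only in rows, so rows that repeat a pose let the fingers close. It gives the time, the measured TCP pose, the force, the opening and the grip force at its end, in the units of the state.
- get_obs(): the state, without advancing time (a new reading comes with each control period).
- capture(name): name is "scene" or "side" or "wrist"; returns a dict with "pixels" (384x512x3 uint8, red, green, blue), "mtx" (3x3 intrinsics, pixels), "R" (3x3) and "t" (3): a world point X has camera coordinates R X + t. Camera axes: x right, y down, z forward; pixel columns grow to the right and rows downward; lengths in mm; the calibration is good to about 2 mm. The wrist camera is an equidistant fisheye: a pixel r from the principal point sees the ray r / f radians off the axis. A picture is of the moment at which its call begins. There is no depth.
- finish_job(): hands the job in; it is judged then, once.
The state is a dict: "clock": time; "joints": joint angles; "dq": joint speeds; "joint_torque": joint torques, N m; "tcp_pos": TCP position; "ee_rot": TCP orientation; "force": force on the tool from outside, world axes, zero at the start; "moment": the same for the moment, N m; "opening": finger opening in mm; "grip_force": force on a finger pad.
Only numpy, scipy, OpenCV 4.12 (cv2) and the standard library are available. Lean on these libraries where they do the work, as an engineer would, in place of code of your own. Each camera call takes 0.05 s, during which the arm holds its last target. There are 200 camera calls.

## Working session

There is one attempt and no reset: what is moved stays moved. The work goes in short steps, Python scripts to look and compute and a shell command to move; the robot and the scene stay as the last step left them, time stands still between calls to the robot, and variables do not carry over. Pictures are saved under pics/ and viewed, at most 10 in all, crops included, and the job is handed in when it is done.

```bash
mkdir -p pics; python3 - <<'E'
from bench import get_obs, capture
import cv2,pickle,numpy as np
d={n:capture(n) for n in("scene","side","wrist")}
pickle.dump(d,open('cap0.pkl','wb'))
for n in d: cv2.imwrite(f'pics/{n}0.png',cv2.cvtColor(d[n]["pixels"],cv2.COLOR_RGB2BGR)); print(n,d[n]["mtx"],d[n]["R"],d[n]["t"])
o=get_obs();print(o)
E
```

```text
scene [[353.74041152   0.         256.25666526]
 [  0.         353.74041152 194.06194721]
 [  0.           0.           1.        ]] [[-0.05919506  0.99824229 -0.00287845]
 [ 0.74254367  0.04210475 -0.66847295]
 [-0.66717677 -0.04170767 -0.74373089]] [  -7.6081148  -378.50747046 1246.43999585]
side [[383.81729258   0.         256.36418538]
 [  0.         383.81729258 187.78820305]
 [  0.           0.           1.        ]] [[ 0.95047274 -0.31019064 -0.01957923]
 [-0.17936556 -0.49597689 -0.84960869]
 [ 0.25382982  0.81104173 -0.52705003]] [-520.11913211  181.04873348  693.3145913 ]
wrist [[297.31863964   0.         253.69719889]
 [  0.         297.31863964 195.60444731]
 [  0.           0.           1.        ]] [[ 0.42718028  0.90416573 -0.00115743]
 [ 0.86059904 -0.40620361  0.30719361]
 [ 0.27728378 -0.13222313 -0.95164633]] [-624.1485936   -39.87567746  379.84405427]
{'clock': 0.15, 'joints': array([ 1.00999260e+00,  5.31927028e-02,  1.61401138e+00, -1.36282219e-05,
        1.47599659e+00, -1.18994468e-01]), 'dq': array([-8.42377680e-04, -1.18528980e-03, -4.19187517e-03, -9.36120847e-04,
       -6.38646269e-05,  8.23462602e-04]), 'joint_torque': array([ 8.33528484e-04, -3.94240773e+01, -3.70722449e+01, -8.37998505e-05,
        4.61953663e-03,  7.97183418e-06]), 'tcp_pos': array([266.96714547, 564.56114524, 230.33360684]), 'ee_rot': array([[-9.03980028e-01,  4.27573849e-01, -8.43764174e-04],
       [ 4.27574645e-01,  9.03979009e-01, -1.36893263e-03],
       [ 1.77425307e-04, -1.59825993e-03, -9.99998707e-01]]), 'force': array([ 0.02035984,  0.91538161, -0.44086544]), 'moment': array([ 0.00163816, -0.04444373,  0.01804967]), 'grip_force': 0.0, 'opening': 85.29413488397903}
```

View pics/scene0.png

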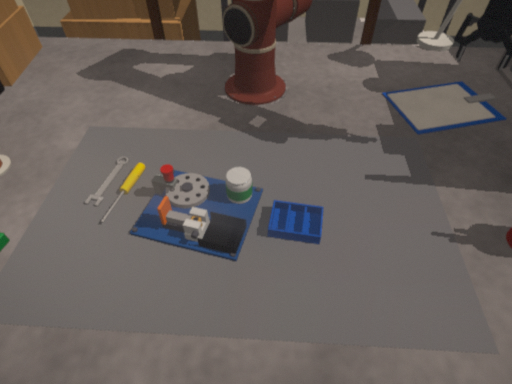

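View pics/side0.png

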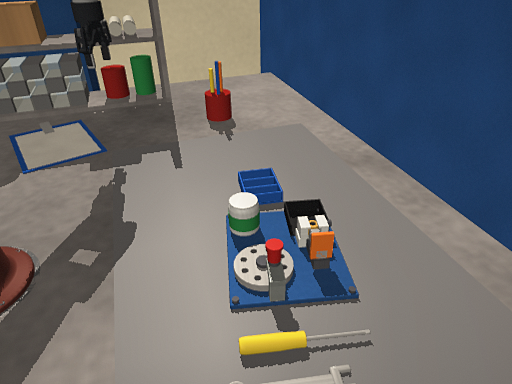

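The scene view shows the fixture at about (200,212) px, with the red knob at (168,173), the orange tab at (165,210), the tin at (239,185), the black tray at (222,233) and the screw tray at (297,221). The side view shows the knob at (275,251) and the tab at (321,245).

```bash
cat > h.py <<'E'
import numpy as np,cv2,pickle
def ray(c,u,v):
    m=c["mtx"];R=np.array(c["R"]);t=np.array(c["t"])
    d=R.T@np.array([(u-m[0,2])/m[0,0],(v-m[1,2])/m[1,1],1]);return -R.T@t,d/np.linalg.norm(d)
def plane(c,u,v,z):
    o,d=ray(c,u,v);return o+d*(z-o[2])/d[2]
def tri(rs):
    A=sum(np.eye(3)-np.outer(d,d) for o,d in rs);b=sum((np.eye(3)-np.outer(d,d))@o for o,d in rs)
    X=np.linalg.solve(A,b);return X,[np.linalg.norm(np.cross(X-o,d)) for o,d in rs]
def hsv(c): return cv2.cvtColor(c["pixels"],cv2.COLOR_RGB2HSV)
def blob(c,lo,hi,box):
    m=cv2.inRange(hsv(c),lo,hi);k=np.zeros_like(m);x0,y0,x1,y1=box;k[y0:y1,x0:x1]=m[y0:y1,x0:x1]
    n,l,s,ce=cv2.connectedComponentsWithStats(k)
    i=1+np.argmax(s[1:,4]);return (l==i),s[i],ce[i]
E
python3 - <<'E'
from h import *
d=pickle.load(open('cap0.pkl','rb'));S,D=d["scene"],d["side"]
B={'scene':((155,160,182,185),(150,190,180,230),(130,165,268,255)),'side':((260,235,290,268),(305,225,338,265),(220,195,360,310))}
P={}
for n in B:
    c=d[n];P[n]={}
    for nm,lo,hi,b in(('knob',(0,150,60),(6,255,255),B[n][0]),('tab',(5,150,80),(16,255,255),B[n][1])):
        m,s,ce=blob(c,lo,hi,b);P[n][nm]=(m,s,ce);
        ys,xs=np.nonzero(m);print(n,nm,s,ce,cv2.boxPoints(cv2.minAreaRect(np.c_[xs,ys].astype(np.float32))).round(1).tolist())
    m=cv2.inRange(hsv(c),(100,130,40),(125,255,255));x0,y0,x1,y1=B[n][2];k=m*0;k[y0:y1,x0:x1]=m[y0:y1,x0:x1]
    ys,xs=np.nonzero(k);pts=np.array([plane(c,u,v,10)[:2] for u,v in zip(xs,ys)],np.float32)
    r=cv2.minAreaRect(pts);print(n,'base',r,cv2.boxPoints(r).round(0).tolist())
for nm in('knob','tab'):
    print(nm,tri([ray(d[n],*P[n][nm][2]) for n in B]))
big=np.hstack([cv2.resize(S["pixels"][155:255,125:275],None,fx=2.6,fy=2.6,interpolation=2),cv2.resize(D["pixels"][180:312,218:362],(390,260)[:2],interpolation=2)])
cv2.imwrite('pics/crop0.png',big[:,:,::-1])
E
```

```text
scene knob [161 165  12  15 122] [167.2704918  170.57377049] [[161.0, 165.0], [172.0, 165.0], [172.0, 179.0], [161.0, 179.0]]
scene tab [158 196  12  29 184] [163.82608696 208.91847826] [[154.60000610351562, 221.8000030517578], [160.8000030517578, 195.0], [171.39999389648438, 197.5], [165.1999969482422, 224.3000030517578]]
scene base ((581.786865234375, -93.79469299316406), (253.40603637695312, 212.90884399414062), 75.17826843261719) [[446.0, -189.0], [652.0, -244.0], [717.0, 1.0], [511.0, 56.0]]
side knob [266 239  17  25 331] [273.72809668 250.19637462] [[266.0, 239.0], [282.0, 239.0], [282.0, 263.0], [266.0, 263.0]]
side tab [310 231  24  29 513] [321.33528265 243.30604288] [[310.0, 231.0], [333.0, 231.0], [333.0, 259.0], [310.0, 259.0]]
side base ((576.7542724609375, -68.35322570800781), (336.3055725097656, 217.6128387451172), 77.26558685302734) [[434.0, -208.0], [646.0, -256.0], [720.0, 72.0], [508.0, 120.0]]
knob (array([ 521.02560434, -174.89515606,   83.74386537]), [np.float64(1.4523268862481782), np.float64(1.4523268862482592)])
tab (array([ 618.02228741, -163.27340386,   60.76237744]), [np.float64(0.7450939534772971), np.float64(0.745093953477245)])
```

View pics/crop0.png

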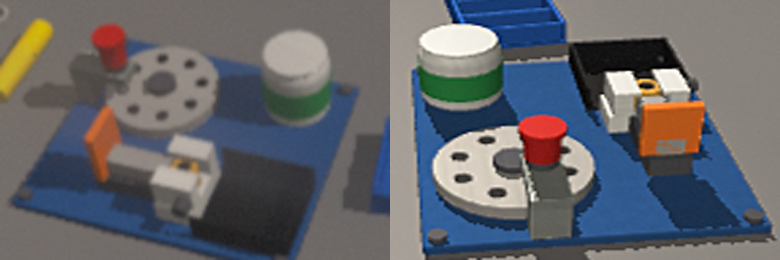

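The crop shows that the tray lies towards +y and that the slide tab faces −y. Fixture yaw is about −15°. I'll move above the fixture and refine the positions with the wrist camera.

```bash
python3 -m handwheel '[[[-4.5,-4,0,-0.02],[-9,-8,0,-0.04],[-13.5,-12,0,-0.06],[-18,-16,0,-0.08],[-22.5,-20,0,-0.1],[-27,-24,0,-0.12],[-31.5,-28,0,-0.14],[-36,-32,0,-0.16],[-40.5,-36,0,-0.17],[-45,-40,0,-0.18]]]' 0 40
python3 -m handwheel '[[[-4,-2,0,0],[-6,-7.5,0,0],[-8.8,-12,0,0],[-8.8,-12,0,0],[-8.8,-12,0,0],[-8.8,-12,0,0]]]'
python3 - <<'E'
from bench import *
from h import *
o=get_obs();print(o["clock"],o["tcp_pos"],o["ee_rot"],o["opening"],o["force"])
c=capture("wrist");pickle.dump(c,open('w1.pkl','wb'));cv2.imwrite('pics/w1.png',c["pixels"][:,:,::-1])
E
```

```text
clock: 1.4
tcp_pos: [503.3, 9.0, 231.2]
ee_rot: [[-0.966, 0.259, 0.0], [0.259, 0.966, 0.0], [-0.0, 0.0, -1.0]]
force: [0.6, 0.7, 0.3]
opening: 0.2
grip_force: 0.0
clock: 2.15
tcp_pos: [556.7, -126.4, 231.2]
ee_rot: [[-0.966, 0.257, -0.0], [0.257, 0.966, 0.0], [0.0, 0.0, -1.0]]
force: [-0.2, -0.1, -0.3]
opening: 0.1
grip_force: 0.0
2.15 [ 556.7023225  -126.40967121  231.20810532] [[-9.66340948e-01  2.57264725e-01 -1.85044808e-04]
 [ 2.57264654e-01  9.66340926e-01  3.35868646e-04]
 [ 2.65223526e-04  2.76958137e-04 -9.99999926e-01]] 0.0915189120327273 [-0.16383433 -0.12732503 -0.34984869]
```

View pics/w1.png

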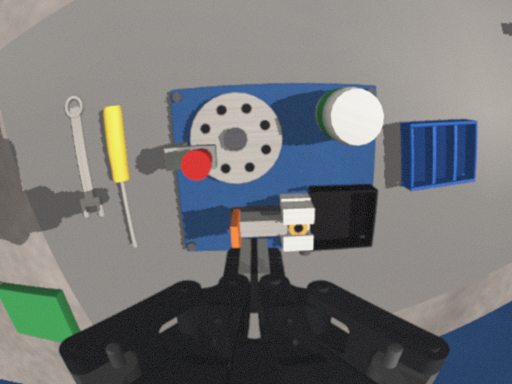

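The wrist view shows the knob top at (197,164), the tab at (236,228), the bush at (298,229) in its nest, and clear base edges.

```bash
cat >> h.py <<'E'
def fray(c,u,v):
    m=c["mtx"];R=np.array(c["R"]);a=np.array([(u-m[0,2])/m[0,0],(v-m[1,2])/m[1,1]]);th=np.linalg.norm(a)
    d=R.T@np.r_[a/th*np.sin(th),np.cos(th)];return -R.T@np.array(c["t"]),d
def fplane(c,u,v,z):
    o,d=fray(c,u,v);return o+d*(z-o[2])/d[2]
E
python3 - <<'E'
from h import *
c=pickle.load(open('w1.pkl','rb'));d=pickle.load(open('cap0.pkl','rb'))
m,s,ce=blob(c,(0,150,60),(5,255,255),(175,145,218,185));ys,xs=np.nonzero(m)
print('knob px',s,ce)
p=np.array([fplane(c,u,v,97) for u,v in zip(xs,ys)]);r=cv2.minEnclosingCircle(p[:,:2].astype(np.float32));print('top97',p.mean(0),r)
mt,s,ce=blob(c,(5,150,60),(16,255,255),(222,200,246,255));ys,xs=np.nonzero(mt)
print('tab px',s,ce)
for z in(86,):
    p=np.array([fplane(c,u,v,z)[:2] for u,v in zip(xs,ys)],np.float32);r=cv2.minAreaRect(p);print(r,cv2.boxPoints(r).round(1).tolist())
# triangulate using scene, side, wrist
ws={'knob':blob(c,(0,150,60),(5,255,255),(175,145,218,185))[2]}
print(tri([ray(d['scene'],166.8,166.5),ray(d['side'],274,242.5),fray(c,*ws['knob'])]))
m=cv2.inRange(hsv(c),(100,130,30),(125,255,255));k=m*0;k[75:256,165:382]=m[75:256,165:382]
k=cv2.morphologyEx(k,cv2.MORPH_OPEN,np.ones((3,3)))
ys,xs=np.nonzero(k);p=np.array([fplane(c,u,v,10)[:2] for u,v in zip(xs,ys)],np.float32);r=cv2.minAreaRect(p);b=cv2.boxPoints(r);print('base',r,b.round(0).tolist())
yaw=np.deg2rad(-14.8)
for e in[(b[i+1-4]-b[i]) for i in range(4)]: print(np.rad2deg(np.arctan2(e[1],e[0])))
E
```

```text
knob px [181 149  31  30 710] [196.3943662  163.36197183]
top97 [ 521.23728144 -173.88675508   97.        ] ((520.7484130859375, -173.6759490966797), 15.797772407531738)
tab px [230 209  11  40 319] [235.39184953 229.35109718]
((601.263671875, -158.80349731445312), (10.285452842712402, 45.62046432495117), 75.99681091308594) [[577.9000244140625, -158.3000030517578], [622.2000122070312, -169.3000030517578], [624.5999755859375, -159.3000030517578], [580.4000244140625, -148.3000030517578]]
(array([ 521.66767522, -173.23317583,   98.29904297]), [np.float64(1.3494707131024177), np.float64(1.6290416874607687), np.float64(0.696935955220312)])
base ((569.826171875, -99.1710205078125), (256.3955078125, 216.28311157226562), 77.25452423095703) [[436.0, -200.0], [647.0, -248.0], [704.0, 2.0], [493.0, 50.0]]
-12.745469
77.25452
167.25452
-102.74547
```

Results: knob at (521.5, −174), yaw about −12.75°, tab face centre about (615, −167). Next I move behind the tab and down.

```bash
python3 -m handwheel '[[[-3.5,-3,0,-0.02],[-6.8,-5.9,0,-0.038],[-6.8,-5.9,4,-0.038],[-6.8,-5.9,8,-0.038],[-6.8,-5.9,12,-0.038],[-6.8,-5.9,15,-0.038],[-6.8,-5.9,17.1,-0.038],[-6.8,-5.9,17.1,-0.038],[-6.8,-5.9,17.1,-0.038]]]'
python3 - <<'E'
from bench import *
from h import *
for n in("side","scene"):
    c=capture(n);pickle.dump(c,open(f'{n}2.pkl','wb'))
    x=(205,170,365,290) if n=="side" else (125,140,285,260)
    cv2.imwrite(f'pics/{n}2.png',cv2.resize(c["pixels"][x[1]:x[3],x[0]:x[2]],None,fx=4,fy=4)[:,:,::-1])
E
```

```text
clock: 3.32
tcp_pos: [608.4, -202.5, 62.0]
ee_rot: [[-0.975, 0.222, 0.002], [0.222, 0.975, -0.001], [-0.002, -0.001, -1.0]]
force: [0.5, 0.8, 0.5]
opening: -0.1
grip_force: 0.0
```

View pics/scene2.png

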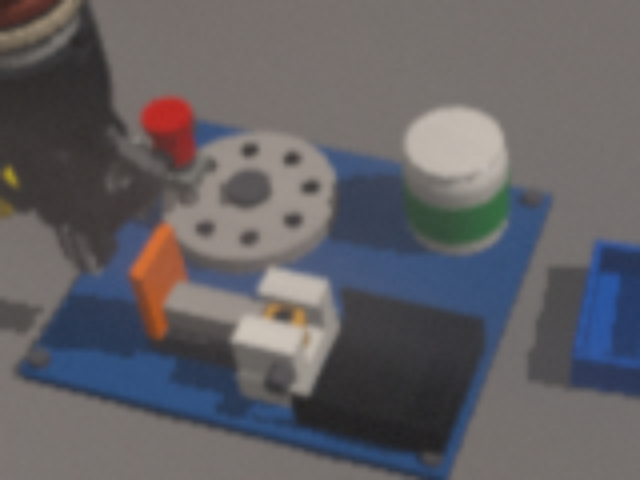

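The picture shows the shut fingertips at crop (90,265), behind the orange tab at (155,285) and clear of everything. I'll push in stages.

```bash
python3 -m handwheel '[[[0,1,0,0],[0,2,0,0],[0,2.5,0,0],[0,3,0,0],[0,3,0,0]]]'
python3 -m handwheel '[[[0,1,0,0],[0,2,0,0],[0,2.5,0,0],[0,2.5,0,0]]]'
```

```text
clock: 4.05
tcp_pos: [614.1, -173.8, 60.9]
ee_rot: [[-0.975, 0.221, 0.0], [0.221, 0.975, -0.002], [-0.001, -0.002, -1.0]]
force: [-1.2, -4.4, 2.7]
opening: -0.1
grip_force: 2.2
clock: 4.55
tcp_pos: [619.5, -149.8, 60.9]
ee_rot: [[-0.975, 0.222, -0.0], [0.222, 0.975, -0.003], [-0.0, -0.003, -1.0]]
force: [-2.1, -5.9, 3.8]
opening: 0.1
grip_force: 3.3
```

```bash
python3 -m handwheel '[[[0,0.5,0,0],[0,1,0,0],[0,1,0,0]]]'
python3 -m handwheel '[[[0,0.3,0,0],[0,0.5,0,0],[0,0.5,0,0]]]'
python3 - <<'E'
from bench import *
from h import *
c=capture("scene");pickle.dump(c,open('s3.pkl','wb'))
cv2.imwrite('pics/s3.png',cv2.resize(c["pixels"][140:260,125:285],None,fx=4,fy=4)[:,:,::-1])
E
```

```text
clock: 4.92
tcp_pos: [621.6, -140.6, 60.9]
ee_rot: [[-0.975, 0.222, -0.001], [0.222, 0.975, -0.004], [-0.0, -0.004, -1.0]]
force: [-2.7, -7.9, 2.4]
opening: -0.3
grip_force: 4.0
clock: 5.3
tcp_pos: [622.4, -137.0, 61.0]
ee_rot: [[-0.975, 0.222, -0.001], [0.222, 0.975, -0.006], [-0.0, -0.006, -1.0]]
force: [-3.9, -10.6, 3.3]
opening: -0.1
grip_force: 5.6
```

View pics/s3.png

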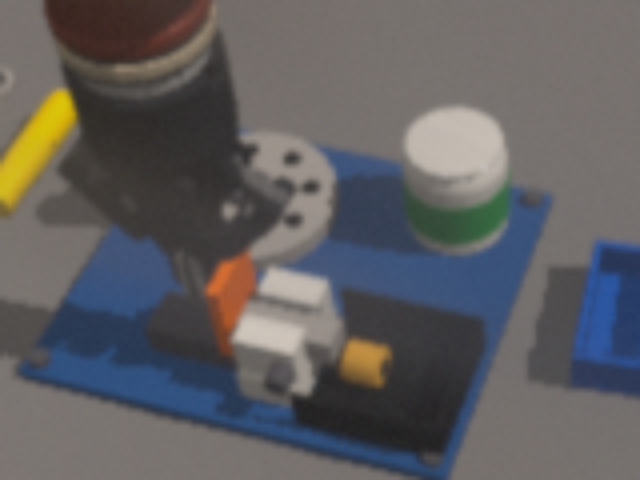

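The tab has moved to crop (235,300), and the bush now shows at (365,363) at the tray mouth. I'll push a bit more until the stop is clear in the force.

```bash
python3 -m handwheel '[[[0,0.3,0,0],[0,0.5,0,0],[0,0.5,0,0]]]'
python3 -m handwheel '[[[0,0.2,0,0],[0,0.4,0,0],[0,0.4,0,0]]]'
```

```text
clock: 5.72
tcp_pos: [622.5, -136.6, 61.2]
ee_rot: [[-0.975, 0.222, -0.003], [0.222, 0.975, -0.014], [0.0, -0.014, -1.0]]
force: [-8.8, -23.6, 2.8]
opening: 0.0
grip_force: 12.6
clock: 6.1
tcp_pos: [622.6, -136.3, 61.3]
ee_rot: [[-0.975, 0.222, -0.005], [0.222, 0.975, -0.02], [0.001, -0.021, -1.0]]
force: [-11.1, -34.4, 2.5]
opening: -0.3
grip_force: 18.2
```

The slide is hard on its stop. I'll back off so it springs back, then rise.

```bash
python3 -m handwheel '[[[0,-2,0,0],[0,-4,0,0],[0,-6,0,0],[0,-7.5,0,0],[0,-8.5,0,0],[0,-8.5,0,0],[0,-8.5,-6,0],[0,-8.5,-12,0],[0,-8.5,-15,0],[0,-8.5,-15,0]]]'
python3 - <<'E'
from bench import *
from h import *
o=get_obs();print(o["tcp_pos"],o["force"])
c=capture("wrist");s=capture("scene");pickle.dump((c,s),open('c4.pkl','wb'))
a=cv2.resize(s["pixels"][140:260,125:285],(512,384));cv2.imwrite('pics/c4.png',np.hstack([cv2.resize(c["pixels"],(400,300)),cv2.resize(a,(400,300))])[:,:,::-1])
m,st,ce=blob(c,(0,150,60),(5,255,255),(0,0,512,384));print('knob',st,ce,fplane(c,*ce,97))
E
```

```text
clock: 7.35
tcp_pos: [608.0, -208.1, 214.5]
ee_rot: [[-0.975, 0.221, 0.007], [0.221, 0.975, -0.003], [-0.007, -0.001, -1.0]]
force: [-0.1, 0.1, -0.9]
opening: 0.0
grip_force: 0.0
[ 608.04019343 -208.12657346  214.5318659 ] [-0.0920557   0.14665563 -0.91388644]
knob [253  73  33  32 847] [268.9244392   88.58205431] [ 522.56866955 -175.47209654   97.        ]
```

View pics/c4.png

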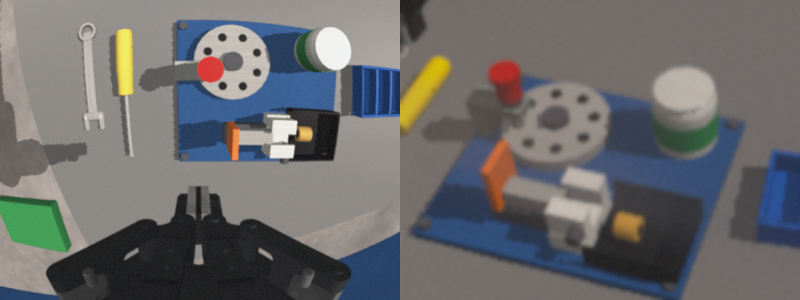

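The tab is back at rest, and the bush shows in the tray at right-crop (628,228). I'll check its height by triangulating while moving over the knob.

```bash
python3 -m handwheel '[[[4,0.6,0,0],[8,1.2,0,0],[9.1,1.4,0,0],[9.1,1.4,0,0],[9.1,1.4,0,0]]]' 0.65
python3 - <<'E'
from bench import *
from h import *
w,s=pickle.load(open('c4.pkl','rb'));d=capture("side")
L=((14,110,90),(26,255,255))
bs=blob(s,*L,(215,205,255,250))[2]
bw=blob(w,*L,(375,155,405,185));print(bw[1])
r=[ray(s,*bs),fray(w,*bw[2])]
X=tri(r);print(bs,bw[2],X)
k=np.array([522,-174.5]);y=np.array([.2207,.975]);x=np.array([.975,-.2207]);v=X[0][:2]-k;print('fixture',v@x-30,v@y-85)
o=get_obs();print(o["clock"],o["tcp_pos"])
c=capture("wrist");m,st,ce=blob(c,(0,150,60),(5,255,255),(0,0,512,384));print('knob',st,ce,fplane(c,*ce,97))
E
```

```text
clock: 8.07
tcp_pos: [521.0, -174.5, 209.9]
ee_rot: [[-0.975, 0.222, -0.0], [0.222, 0.975, 0.0], [0.0, 0.0, -1.0]]
force: [0.1, -0.2, 0.2]
opening: 55.4
grip_force: 0.0
[377 161  24  21 371]
[217.76470588 230.05882353] [389.56603774 171.19946092] (array([643.3623926 , -42.57494034,  22.85415332]), [np.float64(1.1155257516035284), np.float64(1.1155257516035255)])
fixture 59.21247211585097 70.41161321230084
8.125 [ 521.07901265 -174.62262757  210.03912491]
knob [238 174  33  34 828] [253.47584541 190.96135266] [ 520.37734461 -174.54722271   97.        ]
```

The bush is in the tray at z ≈ 23 mm. The tool is centred on the knob, so I'll descend.

```bash
python3 -m handwheel '[[[0,0,5,0],[0,0,9,0],[0,0,12,0],[0,0,13.5,0],[0,0,14.8,0],[0,0,14.8,0],[0,0,14.8,0]]]'
python3 -m handwheel '[[[0,0,0,0],[0,0,0,0],[0,0,0,0],[0,0,0,0],[0,0,0,0],[0,0,0,0]]]' 0 80
```

```text
clock: 9.05
tcp_pos: [521.3, -174.8, 63.6]
ee_rot: [[-0.975, 0.222, 0.002], [0.222, 0.975, -0.001], [-0.002, -0.001, -1.0]]
force: [-1.1, 0.1, 0.6]
opening: 55.2
grip_force: 0.0
clock: 9.8
tcp_pos: [521.0, -175.0, 63.7]
ee_rot: [[-0.975, 0.222, 0.001], [0.222, 0.975, -0.002], [-0.002, -0.001, -1.0]]
force: [-2.5, -1.7, 5.9]
opening: 26.6
grip_force: 78.1
```

```bash
python3 -m handwheel '[[[0,0,-0.3,0],[0,0,-0.6,0],[0,0,-0.9,0],[0,0,-1.2,0],[0,0,-1.2,0],[0,0,-1.2,0]]]'
python3 - <<'E'
from bench import *
from h import *
d=capture("side");pickle.dump(d,open('d5.pkl','wb'))
cv2.imwrite('pics/d5.png',cv2.resize(d["pixels"][190:310,205:365],None,fx=4,fy=4)[:,:,::-1])
E
```

```text
clock: 10.55
tcp_pos: [520.8, -174.9, 73.2]
ee_rot: [[-0.975, 0.222, 0.002], [0.222, 0.975, -0.002], [-0.002, -0.001, -1.0]]
force: [5.1, -5.0, -8.0]
opening: 27.1
grip_force: 79.0
```

View pics/d5.png

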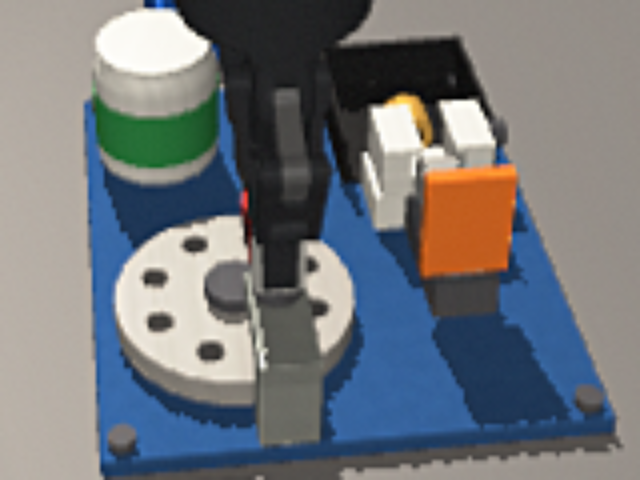

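The fingers hold the knob and the spring force matches the lift. I'll continue up to the stop.

```bash
python3 -m handwheel '[[[0,0,-0.2,0],[0,0,-0.5,0],[0,0,-0.5,0]]]'
python3 -m handwheel '[[[0,0,-0.2,0],[0,0,-0.4,0],[0,0,-0.4,0]]]'
```

```text
clock: 10.98
tcp_pos: [520.8, -174.9, 78.0]
ee_rot: [[-0.975, 0.222, 0.002], [0.222, 0.975, -0.002], [-0.002, -0.001, -1.0]]
force: [6.6, -5.7, -9.6]
opening: 26.9
grip_force: 79.1
clock: 11.35
tcp_pos: [520.7, -174.9, 80.0]
ee_rot: [[-0.975, 0.222, 0.003], [0.222, 0.975, -0.002], [-0.003, -0.001, -1.0]]
force: [12.5, -7.3, -19.8]
opening: 26.7
grip_force: 80.5
```

The force jumped to 20 N after a 16.3 mm rise, so the plunger is at its stop. I'll check that the hold is steady.

```bash
python3 -m handwheel '[[[0,0,0,0],[0,0,0,0],[0,0,0,0],[0,0,0,0],[0,0,0,0],[0,0,0,0],[0,0,0,0],[0,0,0,0]]]'
python3 - <<'E'
from bench import *
from h import *
d=capture("side");w=capture("scene")
L=((14,110,90),(26,255,255))
print(blob(w,*L,(215,205,255,250))[2],get_obs()["force"],get_obs()["tcp_pos"])
m,s,ce=blob(d,(5,150,80),(16,255,255),(295,215,348,275));print('tab',s,ce)
E
```

```text
clock: 12.35
tcp_pos: [520.7, -174.9, 80.1]
ee_rot: [[-0.975, 0.222, 0.003], [0.222, 0.975, -0.002], [-0.003, -0.001, -1.0]]
force: [12.7, -8.0, -19.3]
opening: 26.9
grip_force: 80.5
[217.78873239 230.25352113] [ 12.67303939  -7.18078064 -18.56806432] [ 520.70284474 -174.87337904   80.02597391]
tab [310 231  24  29 587] [321.33730835 244.65417376]
```

The hold is steady, the bush hasn't moved, and the tab is at its rest position.

```bash
python3 -c "from bench import *; print(finish_job())"
```

```text
the job is handed in; nothing more can be done
None
```

The job is handed in, verdict not shown: the ejector was pushed to its stop and sprang back, the bush lies in the catch tray, and the gripper is holding the index plunger fully back at its stop.

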